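Shut the drive vault and uncover its lock

TASK

The drive is loaded: first push the vault's drawer fully shut, then unscrew the black cap from the neck on top of the vault to uncover the lock - nobody knows whether it loosens clockwise or anticlockwise, so try gently one way and, if it stops, the other. Lift the cap straight off and finish while still holding it, upright and still, about 10 cm above the neck's mouth, so that a colleague can reach the lock; do not put it down or let go, and leave everything else on and around the vault where it is.

Things in the scene. Friction and masses are not known exactly. Their poses are not given: they have to be found in the camera images.
- vault: a fixed grey steel drive vault: 220 mm deep (x), 190 mm wide (y), 95 mm high. Origin under its centre on the table, x points from the drawer's front to the back, z up. A round steel neck stands on its top, its axis 20 mm in front (-x) of the centre: 66 mm across, 22 mm high, its mouth 117 mm above the table.
- drawer (a joint): how far the vault's drawer is out, in m: 0 is fully shut, it grows as the drawer comes out along the vault's -x (up to 0.12). A disk drive is clipped inside. It slides stiffly (about 2 N plus drag) and stays where it is left.
- drawer_handle (a point): the middle of the drawer's bar handle: a 10 mm round steel bar, 90 mm long along the vault's y, standing 30 mm out from the drawer's front, 56 mm above the table. The drawer can be pushed home by this bar or by the front plate (186 mm wide, from about 4 to 93 mm above the table).
- neck_mouth (a point): the centre of the neck's mouth, on the vault; the cap's axis while it is on. The thread is short and coarse: turned 55 to 65 degrees from its start the right way the cap is free and lifts straight off (an end stop follows at 60 to 80); the other way it stops hard after 10 to 30 degrees; 0.5 N m of twist is plenty to tell. Which way loosens cannot be seen and differs from case to case.
- cap: the black plastic screw cap on the neck, about 110 g. Origin on its axis at the underside of the flange, which rests on the neck's mouth; x along the wing, z up. Flange 60 mm across, 6 mm thick; on it the wing, a straight grip bar 48 mm long (x), 13 mm wide (y), its top 36 mm above the origin. A stem with three lugs reaches 13.5 mm down into the neck. Until freed it has under 2 mm of play up.
- cap_wing (a point): a point on the cap's axis within the wing, 24 mm above the underside of the flange (12 mm below the wing's top): a good height to grip.
- tin: a flat round aluminium tin, 38 mm across and 18 mm high, standing on the rear of the vault's top; origin under its centre. Leave it alone.
- spindle: a short disc spindle, 132 mm across, 78 mm high; origin under its centre. Leave it alone.
- mug: a white mug, 80 mm across, 90 mm high; origin under its centre. Leave it alone.
- screwdriver: a screwdriver lying on the table; origin under its middle, x along it towards the tip. Leave it alone.
- spare_drive: a bare disk drive lying flat, 147 x 102 x 26 mm; origin under its centre. Leave it alone.
- tape_roll: a cardboard tape core, 90 mm across, 25 mm high; origin under its centre. Leave it alone.
Things that resemble listed ones, but are neither listed nor needed, are in the scene too. What is shaped like the cap but blue or yellow is not meant.

How it is judged:
On the way, in this order (a step that is already met when the one before it is completed fails the run):
1. the drawer is fully shut while the cap is still on the neck (value of joint drawer below 0.005 m and z of cap in the frame of neck_mouth below 0.006 m), for 0.2 s.
2. the cap has been unscrewed and lifted clear of the neck, over it, held by the fingers (z of cap in the frame of neck_mouth above 0.03 m and horizontal distance between cap and neck_mouth below 0.08 m and contact force between cap and the fingers above 1 N), for 0.2 s.
At the end, for the whole second after the job is handed in: The drawer is shut to within 5 mm; the cap is held by the fingers, its flange 50 to 200 mm above the neck's mouth and within 60 mm of its axis sideways, tilted less than 20 degrees, still (under 30 mm/s), touching no part of the vault; no other thing has moved more than 30 mm (value of joint drawer below 0.005 m and z of cap in the frame of neck_mouth between 0.05 and 0.2 m and horizontal distance between cap and neck_mouth below 0.06 m and angle between cap's own z axis and vertical below 0.35 rad and contact force between cap and the fingers above 1 N and contact force between cap and vault below 0.05 N and linear speed of cap below 0.03 m/s and distance of each of tin, spindle, mug, screwdriver, spare_drive, tape_roll from where it was at the start of the episode below 0.03 m); the arm keeps its last pose, push and grip.
It fails at once if another thing on or around the vault is knocked away (moved more than 50 mm) (distance of any of tin, spindle, mug, screwdriver, spare_drive, tape_roll from where it was at the start of the episode above 0.05 m).
It fails at once if the cap is forced: pressed or pulled against the vault with over 150 N (contact force between cap and vault above 150 N).
It also fails if it takes over 70 s, if anything falls off the work surface, if the arm or the gripper's body presses on something with over 40 N, if the wrist force passes 120 N, or if a joint passes its speed limit or range.

ROBOT

A 6-joint arm with a two-finger parallel gripper is mounted at the origin on the work surface. World frame = base frame: x ahead of the robot, y to its left, z up, the work surface at z = 0. Lengths are in m, angles in rad, forces in N, time in s.
With the tool pointing down it reaches from about 0.35 to 0.85 m from the base axis. Payload 8.1 kg.
Tool frame: the origin (TCP) lies on the mounting face of the last link; the fingertips stand 186 mm ahead of it and the grasp point (between the pads) lies 167 mm ahead of it; z points along the fingers, y is the direction in which the jaws open and shut (so a half turn about z gives the same grasp; the last joint's range is limited). The gripper opens to 93 mm and grips with 3 to 60 N. Pads are 15 mm wide; open, the fingers measure 128 mm over their backs; the gripper's body (75 mm by 188 mm) begins 65 mm behind the grasp point.
Start: joints at [-1.283, 0.13, 1.488, -0, 1.523, -0.085], TCP at [0.219, -0.559, 0.405] pointing down, gripper open.
Joint ranges: [-2.96, 2.96], [-0.89, 2.26], [0.02, 2.5], [-1.34, 4.48], [0, 2.73], [-2.66, 2.66]. Speed limits (rad/s): [2.39, 2.39, 2.79, 3.14, 3.14, 3.14].

INTERFACE

Orientations are given as a rotation vector (axis times angle).
In Python, from plant import robot, read_camera, spotter gives the robot as it stands.
- The arm moves only by the tool arm_command, never from a script. Its arguments are lists of equal length, an entry for each row: "xyz": the shift along the world's x, y, z in cm, a list of three; "turn": the turn, a rotation vector about the world's x, y, z in rad, a list of three. A call has 1 to 12 rows; each row shifts and turns the commanded pose from where the row before left it; what a row does not reach is not made up. A row lasts 1/8 s, in which the tool goes at most 62.5 mm and 10.7 degrees, less where a joint would pass 70% of its speed; a pose out of reach is approached as far as the arm can. A call is refused whole if a number of a shift passes 6.25 or a number of a turn 0.188, either way. A call with a gripper value outside its range is refused whole. "gripper" is the finger opening in cm, from 0 to 9.3, set as the call begins (left out, the last holds). The fingers move at their own pace and stop on an object; "force" is the grip in N (left out, the last holds). Time passes only in rows, so rows that do not move let the fingers close. It gives the time, the measured TCP pose, the force and the opening at its end, in the units of the state.
- robot.read_state(): the state, without advancing time (a new reading comes with each control period).
- read_camera(name): name is "side" or "top" or "wrist"; returns a dict with "frame" (384x512x3 uint8, red, green, blue), "z_map" (384x512 float32, m along the optical axis (not along the pixel's ray), 0 where there is no reading), "fx", "fy", "cx", "cy" (pixels), "eye" and "orientation" of the camera in the world. Camera axes: x right, y down, z forward; pixel columns grow to the right and rows downward; lengths in m; the calibration is good to about 2 mm. The wrist camera is an equidistant fisheye: a pixel r from the principal point sees the ray r / f radians off the axis. A picture is of the moment at which its call begins.
- robot.close_job(): hands the job in, once; it reports no verdict.
Trained networks look in a picture, given as the dict that the camera call returned (one of the last four; its "shot" number tells which), for a name from the list of things; names that differ only in an ending like _2 or _b are one class to them, and where a whole thing is asked for, a point or a joint stands for the part that bears it (a point fixed in the world has none). Each returns a list of dicts, best first, with "confidence" (0 to 1); they miss things now and then, are a little off and sometimes report something else, mostly with a low value. They report only what shows in the picture. A call takes as long as a camera call. They do not tell look-alikes from the thing itself.
- spotter.masks_of(picture, query): "pixels" (384x512 bool, what is visible of it) and "centre" ([row, column] in pixels, amid what is visible of it).
The state is a dict: "t": time; "q": joint angles; "dq": joint speeds; "joint_torque": joint torques, N m; "tool_pos": TCP position; "orientation": TCP orientation; "force": force on the tool from outside, world axes, zero at the start; "wrist_torque": the same for the moment, N m; "opening": finger opening in m.
Only numpy, scipy, OpenCV 4.12 (cv2) and the standard library are available. Lean on these libraries where they do the work, as an engineer would, in place of code of your own. Each camera call takes 0.05 s, during which the arm holds its last target. There are 200 camera calls.

## Working session

There is one attempt and no reset: what is moved stays moved. The work goes in short steps, Python scripts to look and compute and a tool call to move; the robot and the scene stay as the last step left them, time stands still between calls to the robot, and variables do not carry over. Pictures are saved under pics/ and viewed, about 8 in all and at most 12, crops included, and the job is handed in when it is done.

Besides the shell and the picture viewer there is one more tool, called after "Call:" as name(argument=value, ...) on one line, values as JSON. arm_command: Moves the arm, as the interface text tells. Its arguments: {"type":"object","properties":{"xyz":{"type":"array","items":{"type":"array","items":{"type":"number"}}},"turn":{"type":"array","items":{"type":"array","items":{"type":"number"}}},"gripper":{"type":"number"},"force":{"type":"number"}},"required":["xyz","turn"]}

```bash
mkdir -p pics; ls
cat > h.py <<'E'
import numpy as np,cv2
from scipy.spatial.transform import Rotation as R
from plant import robot, read_camera, spotter
def rot(o):
    o=np.array(o,float)
    return o if o.shape==(3,3) else (R.from_rotvec(o).as_matrix() if o.size==3 else R.from_quat(o).as_matrix())
def cloud(p):
    z=p["z_map"].astype(float);v,u=np.indices(z.shape)
    P=np.stack([(u-p["cx"])/p["fx"]*z,(v-p["cy"])/p["fy"]*z,z],-1)
    W=P@rot(p["orientation"]).T+np.array(p["eye"]);W[z<=0]=np.nan
    return W
def save(p,n): cv2.imwrite("pics/"+n,p["frame"][...,::-1])
E
python3 - <<'E'
from h import *
a=read_camera("top");b=read_camera("side")
print(a["eye"],a["orientation"],b["eye"],b["orientation"])
cv2.imwrite("pics/1.png",a["frame"][...,::-1]); cv2.imwrite("pics/2.png",b["frame"][...,::-1])
for n,p in(("top",a),("side",b)):
    W=cloud(p)
    for q in["vault","cap","tin","drawer_handle","mug","spindle","screwdriver","spare_drive","tape_roll"]:
        for d in spotter.masks_of(p,q)[:3]:
            m=d["pixels"];w=W[m];print(n,q,round(d["confidence"],2),np.round(d["centre"]),m.sum(),np.nanmedian(w,0).round(3),np.nanpercentile(w,2,axis=0).round(3),np.nanpercentile(w,98,axis=0).round(3))
print(robot.read_state())
E
```

```text
pics
[0.33905593 0.00759701 1.34199517] [-2.11882248  2.15012754 -0.20675608] [ 0.43551639 -0.64675684  0.79014029] [-2.36441297  0.23512031 -0.10079383]
top vault 0.71 [172. 292.] 6989 [ 0.623 -0.115  0.093] [ 0.481 -0.206  0.003] [ 0.777 -0.014  0.101]
top cap 0.85 [276. 321.] 369 [ 0.327 -0.192  0.02 ] [ 0.302 -0.22   0.012] [ 0.354 -0.166  0.052]
top cap 0.63 [154. 291.] 396 [ 0.651 -0.109  0.124] [ 0.625 -0.138  0.115] [ 0.678 -0.085  0.155]
top cap 0.63 [265. 273.] 323 [ 0.369 -0.071  0.02 ] [ 0.345 -0.096  0.014] [ 0.394 -0.046  0.052]
top tin 0.48 [129. 270.] 193 [ 0.74  -0.059  0.111] [ 0.725 -0.078  0.09 ] [ 0.76  -0.04   0.117]
top tin 0.15 [150. 394.] 354 [ 0.66  -0.415  0.022] [ 0.612 -0.456 -0.   ] [ 0.698 -0.371  0.029]
top drawer_handle 0.85 [205. 292.] 2032 [ 0.54  -0.127  0.041] [ 0.472 -0.206  0.01 ] [ 0.586 -0.043  0.094]
top drawer_handle 0.36 [159. 292.] 404 [ 0.649 -0.109  0.124] [ 0.624 -0.138  0.116] [ 0.675 -0.085  0.155]
top mug 0.67 [134. 344.] 875 [ 0.743 -0.281  0.041] [ 0.695 -0.314  0.   ] [ 0.772 -0.237  0.092]
top mug 0.61 [150. 207.] 1669 [0.693 0.1
[... 2057 characters left out ...]
 [ 0.698 -0.373  0.027]
{'t': 1.0, 'q': array([-1.28338992e+00,  1.30345871e-01,  1.48817041e+00,  8.00275398e-06,
        1.52300633e+00, -8.54432840e-02]), 'dq': array([-1.04492831e-03,  1.02153074e-03,  2.63157905e-04,  6.51691367e-04,
       -7.77283132e-05, -5.65657197e-04]), 'joint_torque': array([ 1.19777418e-03, -5.59776700e+01, -4.92065334e+01,  7.69264949e-02,
        2.26729887e-02, -4.14323620e-05]), 'tool_pos': array([ 0.21856285, -0.55878446,  0.40478385]), 'orientation': array([3.08709120e+00, 5.82271033e-01, 2.35836761e-05]), 'force': array([-0.94136549,  0.65758702,  0.23029315]), 'wrist_torque': array([ 0.01775745, -0.02402766, -0.03866614]), 'opening': 0.09297935123937441}
```

Run:
```python
from h import *
a=cv2.imread("pics/1.png");b=cv2.imread("pics/2.png")
x=cv2.resize(a[90:310,170:420],None,fx=1.6,fy=1.6);y=cv2.resize(b[150:380,130:400],None,fx=1.48,fy=1.53)
h=min(len(x),len(y));cv2.imwrite("pics/3.png",np.hstack([x[:h],y[:h]]))
p=read_camera("top");s=read_camera("side")
for p in(p,s):
    W=cloud(p)
    z=W[...,2];X=W[...,0];Y=W[...,1]
    box=(Y<0.0)&(Y>-0.225)
    m=(abs(z-.095)<.004)&box&(X>.45)&(X<.85)
    r=cv2.minAreaRect(W[m][:,:2].astype(np.float32)*1000);print("top plane",r,m.sum(),cv2.boxPoints(r).round())
    m=(z>.146)&(z<.16)&box&(X>.6)&(X<.7)
    r=cv2.minAreaRect(W[m][:,:2].astype(np.float32)*1000);print("wing",r,m.sum(),np.median(z[m]))
    m=(z>.121)&(z<.130)&box&(X>.6)&(X<.7)
    r=cv2.minEnclosingCircle(W[m][:,:2].astype(np.float32)*1000);print("flange",r,m.sum())
    m=(z>.03)&(z<.07)&box&(X>.42)&(X<.54)
    r=cv2.minAreaRect(W[m][:,:2].astype(np.float32)*1000);print("handle",r,m.sum())
```

```text
top plane ((642.611572265625, -112.7734146118164), (279.2500915527344, 190.42860412597656), 6.954294681549072) 4006 [[ 492.  -35.]
 [ 516. -224.]
 [ 793. -190.]
 [ 770.   -1.]]
wing ((651.6625366210938, -111.49053955078125), (47.205345153808594, 13.314274787902832), 7.8236308097839355) 90 0.15126126263407358
flange ((650.3377075195312, -111.2957763671875), 30.67923355102539) 200
handle ((501.95660400390625, -127.51351165771484), (182.5042266845703, 75.21491241455078), 89.51927185058594) 346
top plane ((644.8236694335938, -112.95758819580078), (279.1644287109375, 191.37225341796875), 6.81170654296875) 4588 [[ 495.  -35.]
 [ 518. -225.]
 [ 795. -191.]
 [ 772.   -1.]]
wing ((653.8845825195312, -112.54305267333984), (47.23273468017578, 14.178118705749512), 9.401744842529297) 107 0.1512610860236393
flange ((653.7553100585938, -112.14823913574219), 29.756837844848633) 198
handle ((503.6636047363281, -130.40634155273438), (71.7808609008789, 184.44374084472656), 0.06175849959254265) 572
```

View pics/3.png

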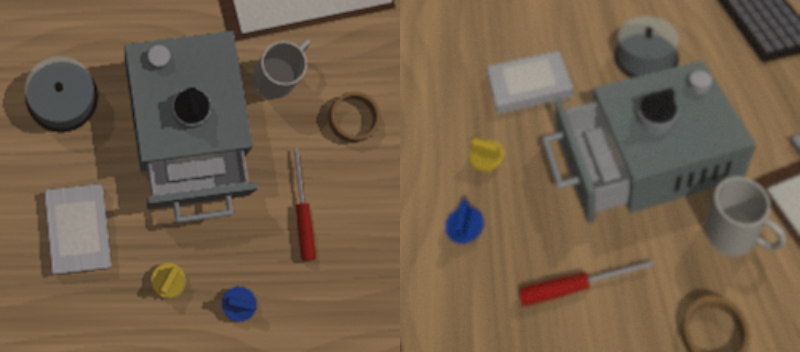

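The top view (left half) shows the vault with its drawer open towards the robot. The black cap is on the neck at about crop (192,107), and the blue and yellow look-alikes lie in front. The vault's yaw is about 7°, and the neck at about (0.653, -0.112) agrees with the geometry given.

Call:
arm_command(xyz=[[1.85, 3.52, 0], [1.85, 3.52, 0], [1.85, 3.52, 0], [1.85, 3.52, 0], [1.85, 3.52, 0], [1.85, 3.52, 0], [1.85, 3.52, 0], [1.85, 3.52, 0], [1.85, 3.52, 0], [1.85, 3.52, 0], [1.85, 3.52, 0], [1.85, 3.52, 0]], turn=[[0, 0, -0.021], [0, 0, -0.021], [0, 0, -0.021], [0, 0, -0.021], [0, 0, -0.021], [0, 0, -0.021], [0, 0, -0.021], [0, 0, -0.021], [0, 0, -0.021], [0, 0, -0.021], [0, 0, -0.021], [0, 0, -0.021]], gripper=0, force=20)

```text
t: 2.6
tool_pos: [0.441, -0.1352, 0.405]
orientation: [3.136, 0.188, 0.001]
force: [1.0, -1.0, 0.0]
opening: 0.0003
```

Call:
arm_command(xyz=[[0, -0.2, -3], [0, 0, -3], [0, 0, -3], [0, 0, -3], [0, 0, -3], [0, 0, -2.9], [0, 0, 0]], turn=[[0, 0, 0], [0, 0, 0], [0, 0, 0], [0, 0, 0], [0, 0, 0], [0, 0, 0], [0, 0, 0]])

```text
t: 3.48
tool_pos: [0.4393, -0.1379, 0.2236]
orientation: [-3.134, -0.189, 0.007]
force: [-0.4, 0.1, 0.4]
opening: 0.0006
```

Call:
arm_command(xyz=[[0.8, 0.1, 0], [0.8, 0.1, 0], [0.8, 0.1, 0], [0.8, 0.1, 0], [0.8, 0.1, 0], [0.8, 0.1, 0]], turn=[[0, 0, 0], [0, 0, 0], [0, 0, 0], [0, 0, 0], [0, 0, 0], [0, 0, 0]])

```text
t: 4.22
tool_pos: [0.4891, -0.1323, 0.2257]
orientation: [-3.136, -0.19, 0.0]
force: [-2.0, -0.4, 1.5]
opening: 0.0004
```

Call:
arm_command(xyz=[[0.6, 0.07, 0], [0.6, 0.07, 0], [0.6, 0.07, 0], [0.4, 0.05, 0], [0.3, 0.04, 0], [0, 0, 0]], turn=[[0, 0, 0], [0, 0, 0], [0, 0, 0], [0, 0, 0], [0, 0, 0], [0, 0, 0]])

```text
t: 4.97
tool_pos: [0.5138, -0.1293, 0.2258]
orientation: [3.136, 0.19, 0.001]
force: [0.2, -0.7, 0.4]
opening: 0.0004
```

Call:
arm_command(xyz=[[0.25, 0.03, 0], [0.25, 0.03, 0], [0.25, 0.03, 0], [0, 0, 0]], turn=[[0, 0, 0], [0, 0, 0], [0, 0, 0], [0, 0, 0]])

```text
t: 5.48
tool_pos: [0.5211, -0.1285, 0.2257]
orientation: [-3.136, -0.19, 0.0]
force: [-1.8, -0.1, 0.9]
opening: 0.0007
```

Call:
arm_command(xyz=[[0.2, 0.02, 0], [0.2, 0.02, 0], [0, 0, 0]], turn=[[0, 0, 0], [0, 0, 0], [0, 0, 0]])

```text
t: 5.85
tool_pos: [0.5228, -0.1284, 0.2256]
orientation: [-3.135, -0.19, 0.013]
force: [-23.3, -1.6, 19.4]
opening: 0.0004
```

Run:
```python
from h import *
p=read_camera("side");W=cloud(p);save(p,"4.png")
z=W[...,2];X=W[...,0];Y=W[...,1]
m=(abs(z-.095)<.004)&(Y<0)&(Y>-.225)&(X>.45)&(X<.85)
r=cv2.minAreaRect(W[m][:,:2].astype(np.float32)*1000);print(r,cv2.boxPoints(r).round())
c=cv2.resize(p["frame"][190:340,220:400,::-1],None,fx=3.3,fy=3.3);cv2.imwrite("pics/4.png",c)
print(robot.read_state()["force"])
```

```text
((674.3858642578125, -109.2251205444336), (220.33517456054688, 191.1024932861328), 6.752861022949219) [[ 554.  -27.]
 [ 576. -217.]
 [ 795. -191.]
 [ 773.   -1.]]
[-24.34384222  -0.92003965  17.68792866]
```

View pics/4.png

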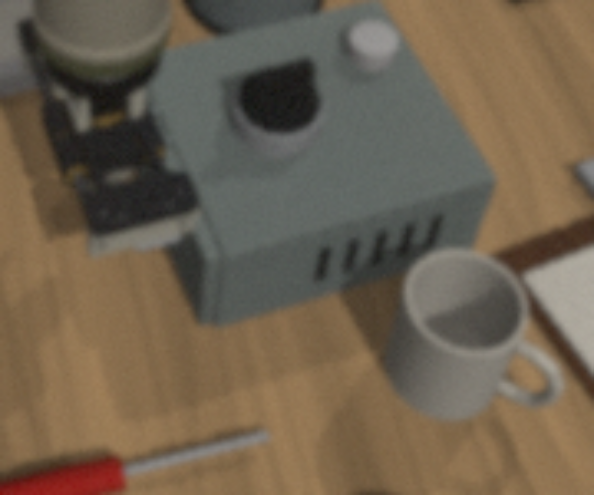

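The drawer is shut: the force reached its stop, and the top plane is now 220 mm deep with the front flush. I'll back off, rise and go over the cap.

Call:
arm_command(xyz=[[-1.5, -0.2, 0], [-1.5, -0.2, 0], [0, 0, 4], [0, 0, 5], [0, 0, 5], [0, 0, 4.5], [3, 0.4, 0], [4, 0.5, 0], [4, 0.5, 0], [4, 0.4, 0], [1, 0.2, 0], [0, 0, 0]], turn=[[0, 0, 0], [0, 0, 0], [0, 0, 0], [0, 0, 0], [0, 0, 0], [0, 0, 0], [0, 0, 0.01], [0, 0, 0.01], [0, 0, 0], [0, 0, 0], [0, 0, 0], [0, 0, 0]], gripper=4.5)

```text
t: 7.4
tool_pos: [0.6552, -0.1119, 0.4103]
orientation: [-3.134, -0.222, 0.001]
force: [0.6, -0.1, -0.4]
opening: 0.0452
```

Run:
```python
from h import *
s=robot.read_state();print(s["tool_pos"],rot(s["orientation"]).round(3),s["q"].round(3),s["opening"])
for n in("top","side"):
    p=read_camera(n);W=cloud(p);z=W[...,2];X=W[...,0];Y=W[...,1]
    m=(z>.146)&(z<.158)&(Y<-.08)&(Y>-.14)&(X>.62)&(X<.69)
    if m.sum()>5:
        r=cv2.minAreaRect(W[m][:,:2].astype(np.float32)*1000);print(n,"wing",r,m.sum())
```

```text
[ 0.65522583 -0.1119126   0.41025637] [[ 0.99   0.141 -0.001]
 [ 0.141 -0.99   0.   ]
 [-0.001 -0.    -1.   ]] [-0.246  0.303  1.28   0.     1.558  1.183] 0.0451782251707741
top wing ((647.4544677734375, -112.18373107910156), (38.15864944458008, 12.369784355163574), 8.138740539550781) 62
side wing ((653.702392578125, -112.38816833496094), (45.84807586669922, 13.942983627319336), 8.578595161437988) 108
```

Call:
arm_command(xyz=[[-0.2, 0, -3], [0, 0, -3], [0, 0, -2], [0, 0, -1.2], [0, 0, -0.5], [0, 0, 0]], turn=[[0, 0, 0], [0, 0, 0], [0, 0, 0], [0, 0, 0], [0, 0, 0], [0, 0, 0]])

```text
t: 8.25
tool_pos: [0.6532, -0.1122, 0.3143]
orientation: [3.134, 0.221, 0.001]
force: [-0.6, 0.7, -0.0]
opening: 0.0448
```

Call:
arm_command(xyz=[[0, 0, 0], [0, 0, 0], [0, 0, 0], [0, 0, 0], [0, 0, 0], [0, 0, 0]], turn=[[0, 0, 0], [0, 0, 0], [0, 0, 0], [0, 0, 0], [0, 0, 0], [0, 0, 0]], gripper=0, force=35)

```text
t: 9.0
tool_pos: [0.6531, -0.112, 0.314]
orientation: [3.134, 0.221, 0.001]
force: [0.2, 0.8, 2.4]
opening: 0.0128
```

Run:
```python
from h import *
s=robot.read_state();print(s["t"],s["tool_pos"],s["opening"],s["force"],s["wrist_torque"])
p=read_camera("side")
c=cv2.resize(p["frame"][150:280,230:400,::-1],None,fx=3.5,fy=3.5);cv2.imwrite("pics/5.png",c)
```

```text
9.0 [ 0.65312957 -0.11202944  0.31397868] 0.012781156111177378 [0.23978165 0.83471642 2.36312562] [0.06055709 0.01340793 0.0267294 ]
```

View pics/5.png

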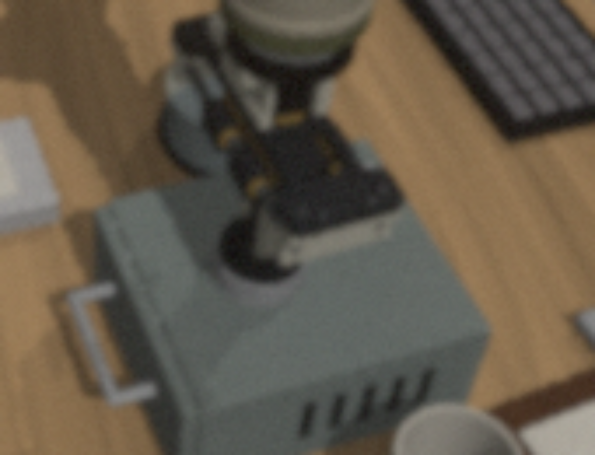

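The fingers hold the wing (opening 12.8 mm), and the cap is still on the neck at about (262,245). I'll try anticlockwise gently.

Call:
arm_command(xyz=[[0, 0, 0], [0, 0, 0], [0, 0, 0], [0, 0, 0]], turn=[[0, 0, 0.05], [0, 0, 0.05], [0, 0, 0.05], [0, 0, 0]])

```text
t: 9.55
tool_pos: [0.6531, -0.1121, 0.314]
orientation: [3.108, 0.455, 0.001]
force: [0.0, 0.4, 2.3]
opening: 0.0129
```

```bash
cat > w.py <<'E'
from h import *
s=robot.read_state();M=rot(s["orientation"]);print(s["t"],s["tool_pos"].round(4),"yaw",np.degrees(np.arctan2(M[1,0],M[0,0])).round(2),s["opening"],s["force"].round(2),s["wrist_torque"].round(3),s["q"].round(3))
E
python3 w.py
```

```text
9.55 [ 0.6531 -0.1121  0.314 ] yaw 16.64 0.012859109733889672 [0.01 0.42 2.33] [0.035 0.021 0.061] [-0.247  0.352  1.399 -0.     1.391  1.033]
```

Call:
arm_command(xyz=[[0, 0, 0], [0, 0, 0], [0, 0, 0]], turn=[[0, 0, 0.04], [0, 0, 0.04], [0, 0, 0]])

```text
t: 9.93
tool_pos: [0.6533, -0.1124, 0.314]
orientation: [3.087, 0.577, 0.001]
force: [2.7, -2.0, 1.5]
opening: 0.0128
```

```bash
python3 w.py
```

```text
9.925 [ 0.6533 -0.1124  0.314 ] yaw 21.16 0.01284909675731409 [ 2.72 -1.96  1.55] [-0.368 -0.363 -0.137] [-0.248  0.352  1.398 -0.     1.39   0.954]
```

Call:
arm_command(xyz=[[0, 0, 0], [0, 0, 0], [0, 0, 0]], turn=[[0, 0, 0.04], [0, 0, 0.04], [0, 0, 0]])

```text
t: 10.3
tool_pos: [0.6535, -0.1127, 0.3141]
orientation: [3.061, 0.698, 0.003]
force: [3.7, -3.0, -0.7]
opening: 0.0127
```

```bash
python3 w.py
```

```text
10.3 [ 0.6535 -0.1127  0.3141] yaw 25.7 0.012739548137260692 [ 3.73 -2.95 -0.65] [-0.707 -0.777 -0.449] [-2.480e-01  3.520e-01  1.398e+00 -1.000e-03  1.389e+00  8.740e-01]
```

Torque is rising against the turn (-0.45 N·m at +17.6°), so this looks like the hard stop. I'll go the other way.

Call:
arm_command(xyz=[[0, 0, 0], [0, 0, 0], [0, 0, 0], [0, 0, 0], [0, 0, 0], [0, 0, 0], [0, 0, 0]], turn=[[0, 0, -0.08], [0, 0, -0.08], [0, 0, -0.08], [0, 0, -0.08], [0, 0, -0.08], [0, 0, -0.08], [0, 0, 0]])

```text
t: 11.18
tool_pos: [0.6531, -0.112, 0.314]
orientation: [-3.141, 0.047, -0.0]
force: [-0.1, 0.7, 3.2]
opening: 0.0128
```

```bash
python3 w.py
```

```text
11.175 [ 0.6531 -0.112   0.314 ] yaw -1.72 0.012771122662814357 [-0.09  0.72  3.15] [ 0.112 -0.026 -0.096] [-0.247  0.351  1.399  0.     1.391  1.354]
```

Call:
arm_command(xyz=[[0, 0, 0], [0, 0, 0], [0, 0, 0], [0, 0, 0], [0, 0, 0], [0, 0, 0]], turn=[[0, 0, -0.08], [0, 0, -0.08], [0, 0, -0.08], [0, 0, -0.08], [0, 0, -0.08], [0, 0, 0]])

```text
t: 11.92
tool_pos: [0.6533, -0.1119, 0.314]
orientation: [-3.07, 0.667, -0.001]
force: [3.0, 2.1, 2.7]
opening: 0.0129
```

```bash
python3 w.py
```

```text
11.925 [ 0.6533 -0.1119  0.314 ] yaw -24.5 0.012872372960391582 [3.01 2.12 2.7 ] [ 0.332 -0.422  0.047] [-2.470e-01  3.520e-01  1.398e+00  1.000e-03  1.391e+00  1.751e+00]
```

Call:
arm_command(xyz=[[0, 0, 0], [0, 0, 0], [0, 0, 0], [0, 0, 0], [0, 0, 0], [0, 0, 0]], turn=[[0, 0, -0.08], [0, 0, -0.08], [0, 0, -0.08], [0, 0, -0.08], [0, 0, -0.08], [0, 0, 0]])

```text
t: 12.68
tool_pos: [0.6534, -0.1117, 0.314]
orientation: [-2.876, 1.261, -0.001]
force: [5.3, 2.9, 3.1]
opening: 0.0131
```

```bash
python3 w.py
```

```text
12.675 [ 0.6534 -0.1117  0.314 ] yaw -47.35 0.013051882166545526 [5.32 2.94 3.08] [ 0.607 -0.802  0.041] [-2.470e-01  3.520e-01  1.398e+00  1.000e-03  1.391e+00  2.150e+00]
```

Call:
arm_command(xyz=[[0, 0, 0], [0, 0, 0], [0, 0, 0]], turn=[[0, 0, -0.06], [0, 0, -0.06], [0, 0, 0]])

```text
t: 13.05
tool_pos: [0.6529, -0.1113, 0.314]
orientation: [-2.796, 1.43, 0.002]
force: [0.1, 5.1, 6.6]
opening: 0.0125
```

```bash
python3 w.py
```

```text
13.05 [ 0.6529 -0.1113  0.314 ] yaw -54.18 0.012543069406812482 [0.08 5.11 6.59] [1.029 0.095 0.037] [-2.470e-01  3.510e-01  1.399e+00  1.000e-03  1.393e+00  2.270e+00]
```

Call:
arm_command(xyz=[[0, 0, 0], [0, 0, 0], [0, 0, 0.2], [0, 0, 0.2], [0, 0, 0]], turn=[[0, 0, -0.05], [0, 0, 0], [0, 0, 0], [0, 0, 0], [0, 0, 0]])

```text
t: 13.68
tool_pos: [0.6524, -0.1112, 0.3162]
orientation: [-2.76, 1.5, 0.006]
force: [0.9, 5.8, -1.8]
opening: 0.0132
```

```bash
python3 w.py
```

```text
13.675 [ 0.6524 -0.1112  0.3162] yaw -57.06 0.013150198179186287 [ 0.85  5.83 -1.84] [ 1.255 -0.003  0.009] [-2.470e-01  3.500e-01  1.397e+00  1.000e-03  1.399e+00  2.320e+00]
```

Call:
arm_command(xyz=[[0, 0, 0.2], [0, 0, 0.2], [0, 0, 0]], turn=[[0, 0, 0], [0, 0, 0], [0, 0, 0]])

```text
t: 14.05
tool_pos: [0.6525, -0.1113, 0.3202]
orientation: [-2.76, 1.5, 0.006]
force: [1.0, 5.8, -2.1]
opening: 0.0129
```

```bash
python3 w.py
```

```text
14.05 [ 0.6525 -0.1113  0.3202] yaw -57.06 0.012917323903311385 [ 0.99  5.79 -2.06] [ 1.281 -0.024  0.05 ] [-2.470e-01  3.470e-01  1.393e+00  1.000e-03  1.406e+00  2.320e+00]
```

Call:
arm_command(xyz=[[0, 0, 0.4], [0, 0, 0.5], [0, 0, 0.8], [0, 0, 1], [0, 0, 1.2], [0, 0, 1.3], [0, 0, 1.3], [0, 0, 1.2], [0, 0, 0.9], [0, 0, 0.5], [0, 0, 0.2], [0, 0, 0]], turn=[[0, 0, 0], [0, 0, 0], [0, 0, 0], [0, 0, 0], [0, 0, 0], [0, 0, 0], [0, 0, 0], [0, 0, 0], [0, 0, 0], [0, 0, 0], [0, 0, 0], [0, 0, 0]])

```text
t: 15.55
tool_pos: [0.653, -0.1121, 0.4144]
orientation: [2.758, -1.505, -0.001]
force: [-0.1, 0.6, -0.6]
opening: 0.0129
```

```bash
python3 w.py
python3 - <<'E'
from h import *
p=read_camera("side");W=cloud(p)
for d in spotter.masks_of(p,"cap"):
    w=W[d["pixels"]];print(d["confidence"],d["centre"],np.nanmedian(w,0).round(3),np.nanpercentile(w,2,axis=0).round(3),np.nanpercentile(w,98,axis=0).round(3))
t=read_camera("top")
for q in["tin","mug","spindle","screwdriver","spare_drive","tape_roll"]:
    for d in spotter.masks_of(t,q)[:2]: print(q,round(d["confidence"],2),np.nanmedian(cloud(t)[d["pixels"]],0).round(3))
z=W[...,2];X=W[...,0];Y=W[...,1]
m=(abs(z-.095)<.004)&(Y<0)&(Y>-.225)&(X>.45)&(X<.85)
print(cv2.minAreaRect(W[m][:,:2].astype(np.float32)*1000))
cv2.imwrite("pics/6.png",cv2.resize(p["frame"][110:290,210:400,::-1],None,fx=3.2,fy=3.2))
E
```

```text
15.55 [ 0.653  -0.1121  0.4144] yaw -57.25 0.012873611305457838 [-0.1   0.6  -0.61] [ 0.097 -0.018  0.017] [-0.247  0.296  1.281  0.     1.565  2.323]
0.8 [297.5, 171.4] [ 0.331 -0.197  0.02 ] [ 0.302 -0.22   0.016] [ 0.355 -0.17   0.05 ]
0.73 [193.3, 311.1] [ 0.655 -0.129  0.223] [ 0.626 -0.143  0.062] [0.685 0.014 0.253]
mug 0.73 [ 0.738 -0.307  0.054]
mug 0.29 [ 0.642 -0.091  0.094]
spindle 0.9 [0.693 0.111 0.056]
screwdriver 0.63 [ 0.456 -0.311  0.021]
spare_drive 0.56 [0.459 0.085 0.025]
tape_roll 0.57 [0.459 0.085 0.025]
((673.7957763671875, -109.35198974609375), (220.93011474609375, 191.7035369873047), 6.517090320587158)
```

View pics/6.png

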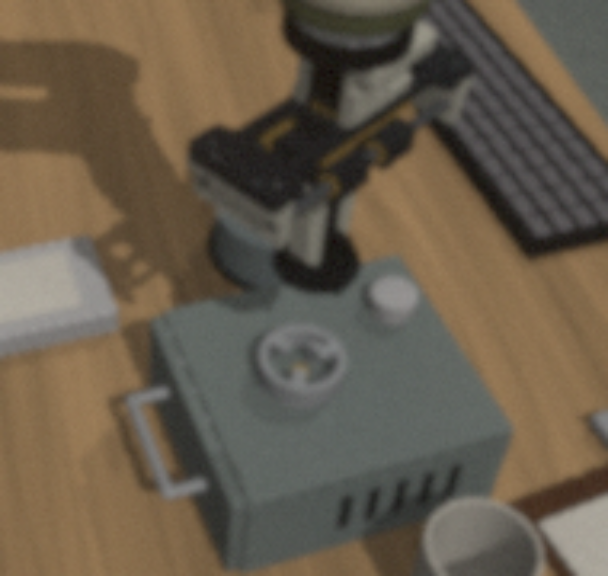

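The picture shows the cap held level in the fingers at about (316,265), roughly 10 cm above the open neck at (300,365). The drawer is shut and the tin is in place at (393,300). I'll hand it in.

```bash
python3 -c "
from plant import robot
print(robot.close_job())"
```

```text
the job is handed in; nothing more can be done
None
```

The job is handed in with the drawer shut and the cap held about 10 cm above the open neck. It finished at about 15.6 s, well inside the 70 s limit. No verdict was reported.

- **Drawer:** I pushed it by the bar until it stopped at about 23 N. The vault's top then measured 220 mm deep with the front flush, and again about 221 mm at the end.
- **Cap:** Anticlockwise stopped at about +18° with 0.45 N·m of twist. Clockwise it came free at about 65°, and I lifted it straight off.
- **Last checks:**
  - The opening was 12.9 mm, matching the 13 mm wing.
  - The outside forces were under 1 N.
  - The last picture shows the cap level over the neck.
- **Other things:**
  - The mug, spindle, screwdriver and spare drive were found again. All but the mug were within 10 mm of their first readings. The mug's centre read about 26 mm off, which I put down to the arm hiding part of it, and the arm never went near it.
  - The network missed the tin and took the spare drive for the tape roll. The tin is in place in the last picture. The tape roll's position was not confirmed at the end, but the arm passed nowhere near it.

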